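# Lock a clock movement into its holder with the mallet

## Robot

A 6-joint arm with a two-finger parallel gripper is mounted at the origin on the work surface. World frame = base frame: x ahead of the robot, y to its left, z up, the work surface at z = 0. Lengths are in m, angles in rad, forces in N, time in s.
With the tool pointing down it reaches from about 0.275 to 0.775 m from the base axis. Payload 14.6 kg.
Tool frame: the origin (TCP) lies at the very end of the fingers, on their centre line; the grasp point (between the pads) lies 19 mm behind it; z points along the fingers, y is the line along which they close (so a half turn about z gives the same grasp; the last joint's range is limited). The gripper opens to 85 mm and grips with 20 to 120 N. Pads are 22 mm wide; open, the fingers measure 114 mm over their backs; the gripper's body (76 mm by 85 mm) begins 54 mm behind the grasp point. The pads swing forward as they close: fully open they stand 13 mm farther back than shut.
Start: joints at [-0.155, 0.263, -0.048, 1.259, 0, 1.415], TCP at [0.525, -0, 0.231] pointing down, gripper open.
Joint ranges: [-2.65, 2.65], [-0.89, 1.7], [-1.18, 1.37], [-2.13, 2.11], [-1.35, 1.29], [-3.14, 3.14]. Speed limits (rad/s): [1.89, 1.89, 2.57, 2.79, 3.14, 3.14].

## Interface

Orientations are given as a unit quaternion [w, x, y, z].
In Python, from plant import readout, viewer, robot gives the robot as it stands.
- The arm moves only by the tool drive_tool, never from a script. Its argument "deltas" is one flat list of numbers, 5 for each row, row after row: the shift along the tool's x, y, z in mm, then the turn about the tool's z in degrees, then the closure, from -1 (fully open) to 1 (shut). In form: [tx, ty, tz, yaw, fingers, tx, ty, tz, yaw, fingers, ...]. A call has 1 to 10 rows; each row shifts and turns the commanded pose from where the row before left it, along the tool's axes as they then stand; what a row does not reach is not made up. A row lasts 1/12 s, in which the tool goes at most 41.7 mm and 7.16 degrees, less where a joint would pass 70% of its speed; a pose out of reach is approached as far as the arm can. A call is refused whole if a number of a shift passes 41.7 or a number of a turn 7.16, either way. A call with a gripper value outside its range is refused whole. The fingers move at their own pace and stop on an object; "grip_force" is the grip in N (left out, the last holds). Time passes only in rows, so rows that do not move let the fingers close. It gives the time, the measured TCP pose, the force, the opening and the grip force at its end, in the units of the state.
- readout.state(): the state, without advancing time (a new reading comes with each control period).
- viewer.snapshot(name): name is "scene" or "side" or "wrist"; returns (picture, depth): 400x640x3 uint8, red, green, blue; 400x640 float32, m along the optical axis (not along the pixel's ray), 0 where there is no reading.
- viewer.camera_model(name): a dict with "vertical_fov" (degrees; the focal length in pixels is half the picture's height over the tangent of half this angle, whatever the lens; pixels are square), "cx", "cy" (the principal point, pixels), "dist" ([k1, k2, p1, p2, k3] as OpenCV has them; the pictures are not rectified), "world_from_camera" (4x4, takes a point from camera to world coordinates). Camera axes: x right, y up, looking along -z (the intrinsics and any distortion apply to the point x, -y, -z); pixel columns grow to the right and rows downward; lengths in m; the calibration is good to about 2 mm. A picture is of the moment at which its call begins: read the wrist's pose just before it. camera_model takes no time and is no camera call; for the wrist camera it gives the pose at the moment of the call.
- robot.sign_off(): hands the job in; it is judged then, once.
The state is a dict: "time_s": time; "joint_positions": joint angles; "qvel": joint speeds; "tau": joint torques, N m; "ee_pos": TCP position; "tool_rot": TCP orientation; "wrist_force": force on the tool from outside, world axes, zero at the start; "ft_torque": the same for the moment, N m; "finger_gap": finger opening in m; "gripper_force": force on a finger pad.
Only numpy, scipy, OpenCV 4.12 (cv2) and the standard library are available. Lean on these libraries where they do the work, as an engineer would, in place of code of your own. Each camera call takes 0.05 s, during which the arm holds its last target. There are 200 camera calls.

## Task

Press the magnifier lamp's push switch fully, then draw the round-headed mallet out of its bay in the wooden riser, stand it on one of its striking faces on the green mat and let go. Take it again by the handle, reach its head in under the magnifier and knock the holder's sprung steel pin fully home with a brisk blow or several, never knocking the magnifier nor touching the holder or pin with the hand. Finally stand the mallet on the mat again, let go, and leave the other things on the bench where they are.

Things in the scene. Friction and masses are not known exactly. Their poses are not given: they have to be found in the camera images.
- mallet: Round-headed mallet, 0.34 kg, nearly all in the head: upright cylinder 48 mm across, 60 mm tall, white nylon faces at both ends; pale wooden handle (18 wide, 24 mm high) leaves its side at mid height (30 mm) and ends 170 mm from the head's axis. Stands stably on a face, handle level. Starts so, in either bay of the riser. Origin: centre of lower face; x along the handle, away from the head.
- mallet_head (a point): Centre of the round mallet's head, 30 mm above its lower face.
- mallet_grip (a point): Point on the middle line of the round mallet's handle, 88 mm from the head's axis.
- square_mallet: Another mallet, in the riser's other bay: square wooden head 44 x 44 x 50 mm tall and the same handle. Not needed; leave it. Origin: centre of the head's underside; x along the handle.
- rack: Fixed wooden riser 240 wide, 170 deep, 88 mm high, trays on its rear top; two bays (middles 54 mm either side of centre; 99 wide, 74 mm high) open to the front. Origin: centre of underside; x points to its back, the front is at x = -85 mm. Mallet handles lie level 126 mm deep in the bays, heads 44 mm before the front: draw one straight out before lifting it over 25 mm.
- mat: Fixed green bench mat 240 x 200 mm, 3 mm thick, in the middle of the bench. Origin: centre of its underside; x along its 240 mm side.
- holder: Fixed steel movement holder, a block 110 x 110 mm with a brass clock plate on top, top face 50 mm above the bench; the drive pin stands at its middle. Origin: centre of its underside; x points to the magnifier's column, so -x is its open front.
- pin_top (a point): Centre of the flat top of the drive pin: steel, head 28 mm in diameter and 8 mm thick on a 12 mm shank; it stands 71 to 74 mm above the bench at the start and 60 mm when fully home.
- drive_pin (a joint): How far the drive pin has been driven down (m): 0 to 3 mm at the start, 14 mm fully home. It is sprung and tight: it takes about 5 N at first and 8 to 9 N near the end, stays where it is driven, and turns solid when home.
- lens: Fragile magnifier over the holder: level round glass in a black ring 114 mm across, centred 40 mm behind the pin (its front edge 17 mm before the pin), underside 180 mm above the bench, on a column 83 mm behind the pin; open below it at the front (-x) and flanks. Axes as the holder; origin on the pin's axis 20 mm above the bench.
- lamp_switch_top (a point): Middle of the top of the lamp's push switch, a grey button 32 mm in diameter on a low round black base on the bench; pressed straight down.
- lamp_switch (a joint): How far the push switch is pressed (m): 0 released, 6 mm fully down; springs back; fully down takes 5 N.
- jar: Lidded glass jar, 60 mm diameter, 80 mm tall, a bystander. Origin under its middle.
- oil_bottle: Amber oil bottle, 40 mm diameter, 100 mm tall, a bystander. Origin under its middle.
- parts_tray: Wooden parts tray 120 x 80 x 30 mm, a bystander. Origin under its middle.
- screwdriver_stand: Round black stand, 84 mm diameter, with six upright screwdrivers, 112 mm tall, a bystander. Origin under its middle.
- loupe: Black eye loupe, a ring 36 mm in diameter and 32 mm tall, a bystander. Origin under its middle.
- brush: Small brush lying flat, 150 mm long, a bystander. Its x axis runs along it.

How it is judged:
On the way, in this order (a step that is already met when the one before it is completed fails the run):
1. the lamp's push switch is pressed fully down (within 1 mm of its 6 mm) (value of joint lamp_switch above 0.005 m), for 0.06 s.
2. the round-headed mallet stands on one of its striking faces on the mat (head's middle at least 25 mm inside the mat's edge), at rest and let go of, for 0.3 s (x of mallet_head in the frame of mat between -0.09 and 0.09 m and y of mallet_head in the frame of mat between -0.075 and 0.075 m and height (world z) of mallet_head below 0.04 m and (angle between mallet's own z axis and vertical below 0.12 rad or angle between mallet's own z axis and vertical above 3.02 rad) and linear speed of mallet below 0.03 m/s and contact force between the fingers and mallet below 0.2 N), for 0.3 s.
3. with the mallet held by its handle (the point between the finger pads at least 50 mm from the middle of the head), a blow drives the pin down at more than 40 mm/s (velocity of joint drive_pin above 0.04 m/s and contact force between mallet and holder above 1 N and distance between the grasp point and mallet_head above 0.05 m).
At the end, for the whole second after the job is handed in: The drive pin is home (driven at least 12 of its 14 mm), the lamp switch is released, and the round-headed mallet stands on one of its striking faces on the mat, the head's middle at least 25 mm inside the mat's edge, upright within 7 degrees, at rest and let go of (all of step 2 and value of joint drive_pin above 0.012 m and value of joint lamp_switch below 0.0015 m); the robot touches nothing.
It fails at once if the hand touches the movement holder, the pin or the magnifier (more than 3 N) (contact force between any of the fingers, the arm and holder above 3 N).
It fails at once if the magnifier is hit by anything with more than 10 N (contact force between anything else and lens above 10 N).
It fails at once if a bystander (jar, oil bottle, parts tray, screwdriver stand, loupe, brush or square mallet) is moved by more than 30 mm (distance of any of jar, oil_bottle, parts_tray, screwdriver_stand, loupe, brush, square_mallet from where it was at the start of the episode above 0.03 m).
It also fails if it takes over 72 s, if anything falls off the work surface, if the arm or the gripper's body presses on something with over 40 N, if the wrist force passes 120 N, or if a joint passes its speed limit or range.

## Working session

There is one attempt and no reset: what is moved stays moved. The work goes in short steps, Python scripts to look and compute and a tool call to move; the robot and the scene stay as the last step left them, time stands still between calls to the robot, and variables do not carry over. Pictures are saved under pics/ and viewed, at most 10 in all, crops included, and the job is handed in when it is done.

Besides the shell and the picture viewer there is one more tool, called after ">>>" as name(argument=value, ...) on one line, values as JSON. drive_tool: Moves the arm, as the interface text tells. Its arguments: {"type":"object","properties":{"deltas":{"type":"array"},"grip_force":{"type":"number"}},"required":["deltas"]}

```bash
mkdir -p pics; cat > h.py <<'E'
import numpy as np, cv2
from plant import readout, viewer, robot
def shot(n):
    m=viewer.camera_model(n); p,d=viewer.snapshot(n); return p,d,m
def cloud(d,m):
    h,w=d.shape; f=h/2/np.tan(np.radians(m["vertical_fov"])/2)
    K=np.array([[f,0,m["cx"]],[0,f,m["cy"]],[0,0,1.]])
    u,v=np.meshgrid(np.arange(w),np.arange(h))
    q=cv2.undistortPoints(np.stack([u,v],-1).reshape(-1,1,2).astype(np.float64),K,np.array(m["dist"],float)).reshape(h,w,2)
    c=np.stack([q[...,0]*d,-q[...,1]*d,-d],-1); T=np.array(m["world_from_camera"])
    W=c@T[:3,:3].T+T[:3,3]; W[d<=0]=np.nan; return W
E
python3 - <<'E'
from h import *
s=readout.state(); print({k:np.round(v,3) for k,v in s.items()})
for n in("scene","side"):
    p,d,m=shot(n); cv2.imwrite(f"pics/{n}0.png",p[...,::-1]); np.savez(f"{n}0.npz",p=p,d=d,W=cloud(d,m)); print(n,np.round(m["world_from_camera"],3).tolist(),(d>0).mean(),m["dist"])
E
```

```text
{'time_s': np.float64(0.0), 'joint_positions': array([-0.155,  0.264, -0.049,  1.259,  0.   ,  1.415]), 'qvel': array([ 0.   , -0.001, -0.   , -0.   , -0.001, -0.001]), 'tau': array([ 1.0000e-03, -6.3761e+01,  3.8457e+01,  1.4000e-02,  0.0000e+00,
       -0.0000e+00]), 'ee_pos': array([0.525, 0.   , 0.231]), 'tool_rot': array([-0.   ,  0.707,  0.707, -0.   ]), 'wrist_force': array([ 0.22 ,  0.413, -0.517]), 'ft_torque': array([-0.021,  0.02 , -0.014]), 'gripper_force': np.float64(0.0), 'finger_gap': np.float64(0.085)}
scene [[-0.713, -0.559, 0.424, 0.965], [0.701, -0.562, 0.439, 0.399], [-0.007, 0.61, 0.793, 0.786], [0.0, 0.0, 0.0, 1.0]] 0.99609765625 [-0.08487331  0.          0.          0.          0.        ]
side [[0.784, 0.482, -0.392, 0.245], [-0.621, 0.601, -0.503, -0.416], [-0.007, 0.638, 0.77, 0.745], [0.0, 0.0, 0.0, 1.0]] 0.9960234375 [-0.03496153  0.          0.          0.          0.        ]
```

View pics/scene0.png

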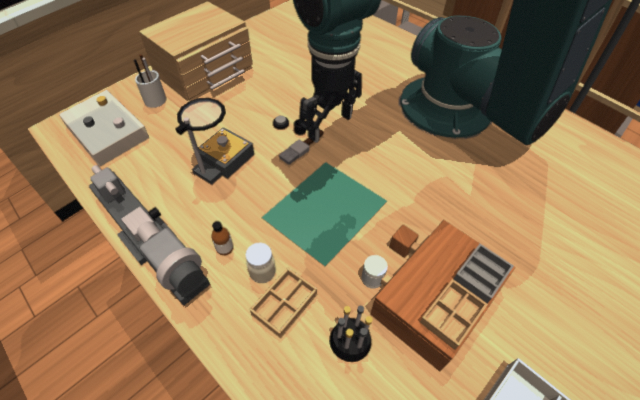

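View pics/side0.png

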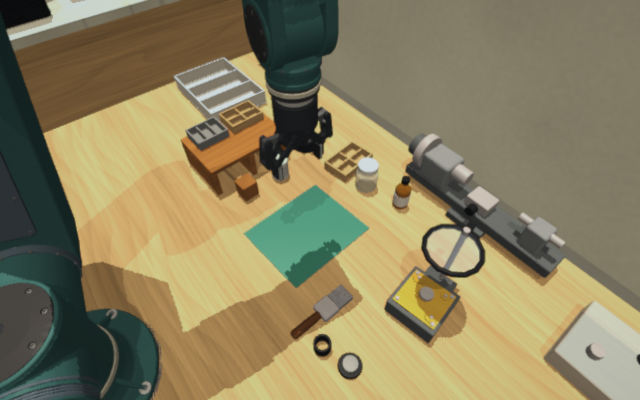

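The scene view shows the round mallet head at (375,270), square head at (404,240), mat at (325,213), pin at (223,141) and switch at (281,121). In the side view the pin is at (427,294), the switch at (350,364) and the loupe at (322,344).

```bash
python3 - <<'E'
from h import *
S=np.load("scene0.npz");D=np.load("side0.npz")
hsv={k:cv2.cvtColor(v["p"],cv2.COLOR_RGB2HSV) for k,v in(("s",S),("d",D))}
# mat
for k,v in(("s",S),("d",D)):
    H=hsv[k];W=v["W"]; m=((H[...,0]>65)&(H[...,0]<88)&(H[...,1]>80)&(abs(W[...,2]-.003)<.008)).astype(np.uint8)
    n,l,st,c=cv2.connectedComponentsWithStats(m);i=1+st[1:,4].argmax();P=W[l==i]
    r=cv2.minAreaRect((P[:,:2]*1000).astype(np.float32)); print("mat",k,r,P[:,2].mean())
def at(v,u,w,r=1): return np.round(np.nanmedian(v["W"][w-r:w+r+1,u-r:u+r+1].reshape(-1,3),0),4)
print("pin",at(S,223,141),at(D,427,294)); print("sw",at(S,281,121),at(D,350,364)); print("head",at(S,375,265),"sq",at(S,404,235),at(D,246,182),"loupe",at(D,322,344))
def top(v,u,w,z0,z1,R,name):
    W=v["W"];c=at(v,u,w); m=(W[...,2]>z0)&(W[...,2]<z1)&(np.hypot(W[...,0]-c[0],W[...,1]-c[1])<R)
    P=W[m]; (cx,cy),r=cv2.minEnclosingCircle((P[:,:2]*1000).astype(np.float32)); print(name,len(P),cx,cy,r,np.median(P[:,2]),P[:,:2].mean(0))
top(S,375,265,.056,.066,.05,"head");top(S,223,141,.066,.08,.03,"pinS");top(D,427,294,.066,.08,.03,"pinD")
zs=at(D,350,364)[2]
top(D,350,364,zs-.003,zs+.003,.03,"swD");top(S,281,121,zs-.003,zs+.003,.03,"swS")
for k,v in(("s",S),("d",D)):
    W=v["W"]
    c=at(v,*((223,141) if k=="s" else (427,294)))
    for nm,z0,z1,R in(("holdertop",.044,.057,.09),("lens",.17,.2,.14)):
        P=W[(W[...,2]>z0)&(W[...,2]<z1)&(np.hypot(W[...,0]-c[0],W[...,1]-c[1])<R)]
        if len(P)>5: print(nm,k,len(P),cv2.minAreaRect((P[:,:2]*1000).astype(np.float32)),P.mean(0))
    P=W[(W[...,2]>.08)&(W[...,2]<.096)&(np.hypot(W[...,0]-at(S,375,265)[0],W[...,1]-at(S,375,265)[1])<.35)]
    print("rack?",k,len(P),cv2.minAreaRect((P[:,:2]*1000).astype(np.float32)))
print("rackpts",[at(S,u,w).tolist() for u,w in((440,228),(380,295),(440,355),(400,290),(420,260))])
print("by: jar",at(S,259,250),"oil",at(S,219,225),"tray",at(S,285,300),"screw",at(S,350,340),"brush",at(D,340,297),at(D,300,327), "handle",at(S,388,278))
E
```

```text
mat s ((542.6399536132812, 14.87249755859375), (238.38638305664062, 196.46238708496094), 4.189085960388184) 0.0018664867597178467
mat d ((544.0193481445312, 11.323623657226562), (237.90652465820312, 198.36483764648438), 4.337159633636475) 0.0034815825646455963
pin [ 0.6113 -0.2862  0.0703] [ 0.6092 -0.2994  0.0718]
sw [ 0.4199 -0.2803  0.0209] [ 0.4142 -0.2949  0.0228]
head [0.6037 0.2142 0.06  ] sq [0.4974 0.2093 0.0507] [0.4961 0.2031 0.0495] loupe [ 0.4012 -0.2269 -0.0008]
head 404 602.6671752929688 214.35182189941406 24.249547958374023 0.05985628892983064 [0.6033263  0.21496186]
pinS 73 609.7753295898438 -293.08270263671875 15.076024055480957 0.06981535790781834 [ 0.60935808 -0.2921607 ]
pinD 150 610.822265625 -297.61151123046875 14.267319679260254 0.07116613244926251 [ 0.609991   -0.29697448]
swD 223 415.669677734375 -293.0982360839844 15.802154541015625 0.022463864818285217 [ 0.41560325 -0.29327566]
swS 54 417.13641357421875 -287.903564453125 16.18021583557129 0.021448929423205865 [ 0.41588664 -0.28846107]
holdertop s 1067 ((626.39697265625, -288.8694763183594), (144.2405090332
[... 415 characters left out ...]
5355834961, 110.20275115966797), 8.712973594665527) [ 0.60591617 -0.29887714  0.04942949]
lens d 2728 ((649.5614624023438, -290.42352294921875), (111.82453155517578, 111.60564422607422), 56.05855178833008) [ 0.64817332 -0.29188574  0.18895419]
rack? d 2746 ((622.984619140625, 175.99574279785156), (266.2514953613281, 612.2640380859375), 28.67121124267578)
rackpts [[0.454, 0.2623, 0.0876], [0.6584, 0.2683, 0.0869], [0.6627, 0.4147, 0.0661], [0.6245, 0.2889, 0.0877], [0.5456, 0.2777, 0.0872]]
by: jar [0.7546 0.0315 0.0803] oil [ 0.7819 -0.0633  0.0993] tray [0.7767 0.1281 0.0253] screw [0.7466 0.279  0.0312] brush [ 0.4891 -0.179   0.0181] [ 0.3842 -0.1782  0.0192] handle [0.5989 0.2479 0.042 ]
```

>>> drive_tool(deltas=[-36.4,-13.7,0,0,1,-36.4,-13.7,0,0,1,-36.4,-13.7,0,0,1,-36.4,-13.7,0,0,1,-36.4,-13.7,0,0,1,-36.4,-13.7,0,0,1,-36.4,-13.7,0,0,1,-36.4,-13.7,0,0,1,0,0,40,0,1,0,0,40,0,1], grip_force=40)

```text
time_s: 0.93
ee_pos: [0.4154, -0.2941, 0.1513]
tool_rot: [0.002, 0.708, 0.706, -0.0]
wrist_force: [1.7, -1.2, -0.4]
finger_gap: 0.0
gripper_force: 0.0
```

>>> drive_tool(deltas=[0,0,40,0,1,0,0,40,0,1,0,0,30,0,1,0,0,0,0,1])

```text
time_s: 1.27
ee_pos: [0.4128, -0.2889, 0.0365]
tool_rot: [-0.004, 0.707, 0.707, -0.0]
wrist_force: [-0.8, 0.2, -0.9]
finger_gap: -0.0002
gripper_force: 0.0
```

```bash
python3 - <<'E'
from h import *
s=readout.state(); print(s["ee_pos"],s["wrist_force"],s["finger_gap"])
p,d,m=shot("side"); p2,d2,m2=shot("wrist"); cv2.imwrite("pics/c1.png",np.hstack([cv2.resize(p[250:400,250:450],(400,300))[...,::-1],cv2.resize(p2,(400,250),interpolation=cv2.INTER_AREA)[...,::-1].repeat(1,0)[:250].copy() if 0 else cv2.resize(p2,(400,300))[...,::-1]]))
E
```

```text
[ 0.41281524 -0.28885654  0.03650511] [-0.81060766  0.20858808 -0.92119246] -0.0001811728546981538
```

View pics/c1.png

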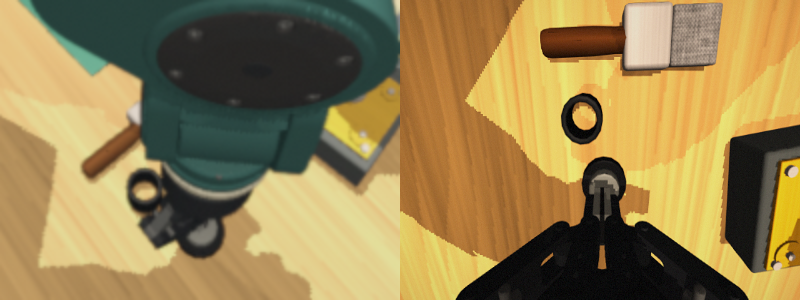

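The wrist crop shows the shut fingertips over the grey button, clear of the loupe. Pressing now.

>>> drive_tool(deltas=[0,0,10,0,1,0,0,8,0,1,0,0,5,0,1,0,0,4,0,1,0,0,2,0,1,0,0,0,0,1,0,0,0,0,1])

```text
time_s: 1.95
ee_pos: [0.4165, -0.2921, 0.0153]
tool_rot: [0.002, 0.707, 0.707, 0.0]
wrist_force: [-8.3, 7.4, 46.3]
finger_gap: 0.0003
gripper_force: 23.3
```

>>> drive_tool(deltas=[0,0,-40,0,1,0,0,-40,0,1,0,0,-40,0,1,0,0,-35,0,0,36,10,0,0,-1,36,10,0,0,-1,36,10,0,0,-1,36,10,0,0,-1,36,10,0,0,-1,36,10,0,0,-1])

```text
time_s: 2.78
ee_pos: [0.4756, -0.0734, 0.1681]
tool_rot: [0.0, 0.707, 0.707, 0.0]
wrist_force: [-0.5, -0.8, 0.6]
finger_gap: 0.0835
gripper_force: 0.0
```

```bash
python3 - <<'E'
from h import *
s=readout.state(); print(s["time_s"],s["ee_pos"],s["wrist_force"],s["joint_positions"]); print(np.round(viewer.camera_model("wrist")["world_from_camera"],3).tolist())
S=np.load("scene0.npz");W=S["W"];D=np.load("side0.npz")
# switch released? depth of button now
p,d,m=shot("side");V=cloud(d,m);print("sw z",np.nanmedian(V[362:367,348:353,2]), np.nanmedian(D["W"][362:367,348:353,2]))
# rack front edge: top-surface points, min y per x bin
for n,X in(("s",W),("d",cloud(d,m))):
    q=X[(abs(X[...,2]-.088)<.004)&(X[...,1]>.2)&(X[...,0]>.42)&(X[...,0]<.68)&(X[...,1]<.36)]
    b=[(x,np.percentile(q[(q[:,0]>x-.005)&(q[:,0]<x+.005),1],1)) for x in np.arange(.45,.66,.01) if ((q[:,0]>x-.005)&(q[:,0]<x+.005)).sum()>5]
    b=np.array(b); f=np.polyfit(b[:,0],b[:,1],1); print(n,len(q),np.degrees(np.arctan(f[0])),np.polyval(f,.6),np.round(b[::4],3).tolist())
for n,X in(("s",W),("d",cloud(d,m))):
    q=X[(X[...,2]>.054)&(X[...,2]<.066)&(np.hypot(X[...,0]-.603,X[...,1]-.214)<.04)]
    if len(q)>20: print("head",n,len(q),cv2.minEnclosingCircle((q[:,:2]*1000).astype(np.float32)))
    q=X[(X[...,2]>.034)&(X[...,2]<.048)&(X[...,1]>.238)&(X[...,1]<.256)&(abs(X[...,0]-.6)<.03)]
    if len(q)>5: print("handle",n,len(q),q.min(0),q.max(0),q.mean(0))
E
```

```text
2.7833 [ 0.47555157 -0.07344957  0.1680869 ] [-0.54570952 -0.78552521  0.64867081] [-3.22780257e-01  2.18012203e-01 -2.86862955e-01  1.06492891e+00
 -3.27428531e-05  1.24824649e+00]
[[1.0, 0.0, -0.0, 0.476], [-0.0, 0.947, 0.322, 0.01], [0.001, -0.322, 0.947, 0.31], [0.0, 0.0, 0.0, 1.0]]
sw z 0.02239383059687261 0.022788449790497656
s 5094 2.6150243771578925 0.26208660995883476 [[0.45, 0.255], [0.49, 0.257], [0.53, 0.259], [0.57, 0.26], [0.61, 0.263], [0.65, 0.265]]
d 1731 12.707850209169614 0.27613022136791077 [[0.45, 0.253], [0.49, 0.254], [0.53, 0.255], [0.57, 0.257], [0.61, 0.301]]
head s 413 ((602.7056884765625, 214.3668975830078), 24.26801300048828)
handle s 67 [0.5913733  0.23800487 0.03405427] [0.60923314 0.25271875 0.0457257 ] [0.60181416 0.24536809 0.04127052]
handle d 16 [0.58966847 0.24081245 0.03505107] [0.60107769 0.25581467 0.04252837] [0.59371793 0.24956946 0.04004195]
```

>>> drive_tool(deltas=[31.8,14.2,0,0,-1,31.8,14.2,0,0,-1,31.8,14.2,0,0,-1,31.8,14.2,0,0,-1,31.8,14.2,0,0,-1,31.8,14.2,0,0,-1,31.8,14.2,0,0,-1,31.8,14.2,0,0,-1,31.8,14.2,20,0,-1,0,0,25,-3,-1])

```text
time_s: 3.67
ee_pos: [0.606, 0.216, 0.1233]
tool_rot: [0.001, 0.687, 0.726, 0.002]
wrist_force: [0.0, 0.5, -0.9]
finger_gap: 0.0856
gripper_force: 0.0
```

>>> drive_tool(deltas=[0,0,0,0,-1,0,0,0,0,-1])

```text
time_s: 3.83
ee_pos: [0.6023, 0.2107, 0.1221]
tool_rot: [-0.001, 0.689, 0.725, -0.001]
wrist_force: [0.5, -0.5, 1.5]
finger_gap: 0.0856
gripper_force: 0.0
```

```bash
python3 - <<'E'
from h import *
s=readout.state(); print(s["time_s"],s["ee_pos"],s["tool_rot"],s["finger_gap"])
p,d,m=shot("wrist");X=cloud(d,m); cv2.imwrite("pics/w2.png",p[...,::-1])
q=X[(X[...,2]>.054)&(X[...,2]<.066)&(np.hypot(X[...,0]-.603,X[...,1]-.214)<.04)]
print("head",len(q),cv2.minEnclosingCircle((q[:,:2]*1000).astype(np.float32)))
q=X[(abs(X[...,2]-.088)<.006)&(X[...,1]>.2)]
if len(q): print([ (x,np.percentile(q[abs(q[:,0]-x)<.005,1],1)) for x in np.arange(.52,.66,.02) if (abs(q[:,0]-x)<.005).sum()>5])
E
```

```text
3.8333 [0.60229735 0.21074468 0.12207607] [-6.12084407e-04  6.88633961e-01  7.25108145e-01 -1.03472569e-03] 0.08555886003026265
head 2836 ((603.4900512695312, 211.7380828857422), 24.115140914916992)
[(np.float64(0.52), np.float64(0.25601966436839163)), (np.float64(0.54), np.float64(0.25706488775430797)), (np.float64(0.56), np.float64(0.2576767942773311)), (np.float64(0.5800000000000001), np.float64(0.258509038182175)), (np.float64(0.6000000000000001), np.float64(0.25951185104501)), (np.float64(0.6200000000000001), np.float64(0.25994062903904086)), (np.float64(0.6400000000000001), np.float64(0.26105436539045895)), (np.float64(0.6600000000000001), np.float64(0.2617300463737213))]
```

View pics/w2.png

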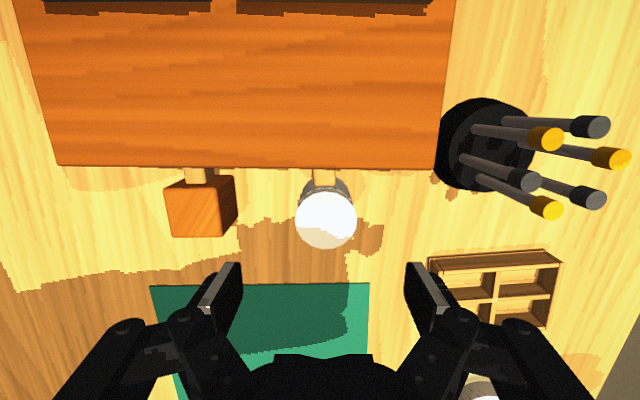

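The wrist view shows the white head at (325,220) central between the open fingers, with the square head clear at left and the stand clear at right. Descending to grip the head.

>>> drive_tool(deltas=[1,1,25,0,-1,0,0,25,0,-1,0,0,25,0,-1,0,0,15,0,-1,0,0,8,0,-1,0,0,0,0,0.5,0,0,0,0,1,0,0,0,0,1,0,0,0,0,1,0,0,0,0,1], grip_force=50)

```text
time_s: 4.72
ee_pos: [0.605, 0.212, 0.0263]
tool_rot: [0.001, 0.688, 0.725, 0.001]
wrist_force: [-1.7, -2.3, 8.8]
finger_gap: 0.0467
gripper_force: 50.4
```

>>> drive_tool(deltas=[0,0,-6,0,1,0,0,-5,0,1,-20,0,0,0,1,-25,0,0,0,1,-25,0,0,0,1,-25,0,0,0,1,-25,0,0,0,1,-25,0,0,0,1,-20,-5,0,0,1,-20,-20,0,0,1])

```text
time_s: 5.55
ee_pos: [0.5912, 0.0245, 0.0361]
tool_rot: [0.001, 0.689, 0.725, 0.001]
wrist_force: [-0.9, -0.3, -2.3]
finger_gap: 0.047
gripper_force: 52.2
```

>>> drive_tool(deltas=[-20,-20,0,0,1,0,-5,0,0,1,0,0,0,0,1,0,0,0,0,1])

```text
time_s: 5.88
ee_pos: [0.5655, 0.0048, 0.036]
tool_rot: [0.0, 0.688, 0.725, 0.0]
wrist_force: [0.2, -0.3, -2.9]
finger_gap: 0.047
gripper_force: 52.3
```

```bash
python3 - <<'E'
from h import *
s=readout.state(); print(s["time_s"],s["ee_pos"],s["tool_rot"],s["finger_gap"],s["wrist_force"])
p,d,m=shot("wrist");X=cloud(d,m); cv2.imwrite("pics/w3.png",p[...,::-1])
T=s["ee_pos"]
q=X[(X[...,2]>.03)&(X[...,2]<.065)&(X[...,1]>T[1]+.03)&(X[...,1]<T[1]+.19)&(abs(X[...,0]-T[0])<.05)]
if len(q):
  print(len(q)); 
  for a in np.arange(.04,.18,.02):
    r=q[abs(q[:,1]-T[1]-a)<.006]
    if len(r): print(round(a,2),np.round(r.min(0),4),np.round(r.max(0),4),np.round(np.median(r,0),4))
E
```

```text
5.8833 [0.56553892 0.00475942 0.03603507] [4.23897078e-04 6.88490463e-01 7.25245140e-01 4.33974201e-04] 0.046989305882007636 [ 0.24762701 -0.27408344 -2.852463  ]
9211
0.04 [0.5524 0.0388 0.0469] [0.5712 0.0508 0.0525] [0.5616 0.0449 0.0505]
0.06 [0.5504 0.0588 0.047 ] [0.5693 0.0708 0.0531] [0.5597 0.0649 0.0505]
0.08 [0.5486 0.0788 0.0465] [0.5675 0.0908 0.0529] [0.5579 0.0849 0.0505]
0.1 [0.547  0.0988 0.0458] [0.5653 0.1107 0.0526] [0.5564 0.1049 0.0503]
0.12 [0.5455 0.1188 0.047 ] [0.5636 0.1282 0.053 ] [0.5548 0.1231 0.0503]
```

View pics/w3.png

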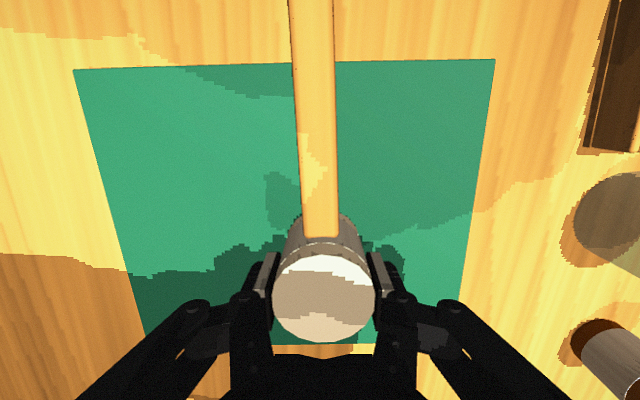

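The handle (column 315) is level and the head (325,300) is over the mat. Setting it down and letting go.

>>> drive_tool(deltas=[0,0,4,0,1,0,0,3,0,1,0,0,1,0,1,0,0,0,0,1,0,0,0,0,1])

```text
time_s: 6.35
ee_pos: [0.5659, 0.0052, 0.0292]
tool_rot: [0.001, 0.688, 0.726, 0.001]
wrist_force: [-10.2, 1.2, 35.8]
finger_gap: 0.0468
gripper_force: 56.3
```

>>> drive_tool(deltas=[0,0,0,0,0.2,0,0,0,0,-0.4,0,0,0,0,-1,0,0,0,0,-1,0,0,0,0,-1,0,0,-15,0,-1,0,0,-40,0,-1,0,0,-40,0,-1,0,0,0,0,-1,0,0,0,0,-1])

```text
time_s: 7.18
ee_pos: [0.5663, 0.0046, 0.1241]
tool_rot: [0.002, 0.688, 0.725, 0.001]
wrist_force: [-0.7, 0.9, -0.7]
finger_gap: 0.0851
gripper_force: 0.0
```

```bash
python3 - <<'E'
from h import *
s=readout.state(); print(s["time_s"],s["ee_pos"],s["tool_rot"],s["finger_gap"],s["wrist_force"])
p,d,m=shot("wrist");X=cloud(d,m)
q=X[(X[...,2]>.056)&(X[...,2]<.07)&(np.hypot(X[...,0]-.565,X[...,1]-.006)<.04)]
print("head",len(q),cv2.minEnclosingCircle((q[:,:2]*1000).astype(np.float32)),np.median(q[:,2]))
for a in np.arange(.04,.19,.02):
    r=X[(abs(X[...,1]-.005-a)<.005)&(X[...,2]>.03)&(X[...,2]<.06)&(abs(X[...,0]-.56)<.04)]
    if len(r): print(round(.005+a,3),np.round(np.median(r,0),4),np.round(np.ptp(r[:,0]),4))
E
```

```text
7.1833 [0.5662814  0.00463486 0.12406686] [0.00153804 0.68830042 0.72542328 0.00111212] 0.08513404643570335 [-0.69084043  0.89944837 -0.66410086]
head 2877 ((565.6744995117188, 4.9999189376831055), 24.210317611694336) 0.06195250825875778
0.045 [0.5615 0.0449 0.0439] 0.0187
0.065 [0.56   0.0651 0.0439] 0.0181
0.085 [0.558  0.0851 0.0438] 0.0184
0.105 [0.5563 0.1049 0.0438] 0.0178
0.125 [0.5548 0.1251 0.0437] 0.0174
0.145 [0.5528 0.1451 0.0438] 0.0174
```

>>> drive_tool(deltas=[30,-1.5,0,0,-1,30,-1,0,0,-1,24.5,-1,20,-2,-1,0,0,30,0,-1,0,0,30,0,-1,0,0,22,0,-1,0,0,8,0,-1,0,0,0,0,0,0,0,0,0,1,0,0,0,0,1], grip_force=115)

```text
time_s: 8.07
ee_pos: [0.5577, 0.0889, 0.0133]
tool_rot: [0.0, 0.676, 0.737, 0.0]
wrist_force: [-0.6, 0.3, 1.0]
finger_gap: 0.0516
gripper_force: 0.0
```

>>> drive_tool(deltas=[0,0,0,0,1,0,0,0,0,1,0,0,0,0,1,0,0,0,0,1,0,0,0,0,1])

```text
time_s: 8.48
ee_pos: [0.5577, 0.0889, 0.013]
tool_rot: [0.001, 0.676, 0.737, 0.001]
wrist_force: [-0.1, 1.6, 5.5]
finger_gap: 0.0164
gripper_force: 112.0
```

>>> drive_tool(deltas=[0,0,-20,0,1,0,0,-40,0,1,0,0,-40,0,1,0,0,-5,-6.7,1,0,0,0,-6.7,1,0,0,0,-6.7,1,0,0,0,-6.7,1,0,0,0,-6.7,1,0,0,0,-6.7,1,0,0,0,-6.7,1])

```text
time_s: 9.32
ee_pos: [0.5566, 0.0889, 0.1172]
tool_rot: [-0.0, 0.324, 0.946, -0.0]
wrist_force: [-0.5, -0.3, -2.7]
finger_gap: 0.0167
gripper_force: 113.0
```

>>> drive_tool(deltas=[0,0,0,-6.7,1,0,0,0,-6.7,1,0,0,0,-6.7,1,0,0,0,-6.7,1,0,0,0,-6.7,1,0,0,0,-6.7,1,0,0,0,-6.7,1,0,0,0,0,1,0,0,0,0,1])

```text
time_s: 10.07
ee_pos: [0.5568, 0.0889, 0.1172]
tool_rot: [-0.0, -0.075, 0.997, -0.0]
wrist_force: [-0.5, -0.0, -2.3]
finger_gap: 0.0164
gripper_force: 113.1
```

```bash
python3 - <<'E'
from h import *
from scipy.spatial.transform import Rotation as R
s=readout.state(); q=s["tool_rot"]; M=R.from_quat(q[[1,2,3,0]]).as_matrix(); print(s["time_s"],s["ee_pos"],s["joint_positions"],s["wrist_force"],s["finger_gap"]);print(M.round(3))
for n in("scene","side"):
    p,d,m=shot(n);X=cloud(d,m);h=s["ee_pos"]-.084*M[:,0]
    q=X[(np.hypot(X[...,0]-h[0],X[...,1]-h[1])<.027)&(X[...,2]>.06)&(X[...,2]<.2)]
    print(n,h,len(q))
    if len(q)>20:
        t=q[q[:,2]>np.percentile(q[:,2],98)-.006]; A=np.c_[t[:,:2]-h[:2],np.ones(len(t))]; c=np.linalg.lstsq(A,t[:,2],rcond=None)[0]; print(cv2.minEnclosingCircle((t[:,:2]*1000).astype(np.float32)),c)
    t=np.array([.5275,-.3086,.1]); print(M.T@(np.array([.43,-.3086,s["ee_pos"][2]])-s["ee_pos"])*1000)
    cv2.imwrite(f"pics/{n}4.png",p[...,::-1])
E
```

```text
10.0667 [0.55676647 0.08888832 0.11719136] [ 1.38250697e-02  3.86601276e-01 -1.81550793e-01  1.00313324e+00
 -6.04772087e-05 -1.36043139e-01] [-0.48203899 -0.03861819 -2.32222679] 0.016416020793731053
[[-0.989 -0.149 -0.   ]
 [-0.149  0.989 -0.   ]
 [ 0.     0.    -1.   ]]
scene [0.63982489 0.10143018 0.11714997] 777
((639.702392578125, 104.59060668945312), 24.102458953857422) [-0.00944527 -0.00732752  0.1652626 ]
[ 1.84693614e+02 -3.74105550e+02  8.85977638e-02]
side [0.63982489 0.10143018 0.11714997] 504
((639.238525390625, 102.0460433959961), 25.204998016357422) [0.0059117  0.01160718 0.16599388]
[ 1.84693614e+02 -3.74105550e+02  8.85977638e-02]
```

Head hangs level and is where expected. Moving it in front of the holder.

>>> drive_tool(deltas=[15.4,-31.2,0,0,1,15.4,-31.2,0,0,1,15.4,-31.2,0,0,1,15.4,-31.2,0,0,1,15.4,-31.2,0,0,1,15.4,-31.2,0,0,1,15.4,-31.2,0,0,1,15.4,-31.2,0,0,1,15.4,-31.2,0,0,1,15.4,-31.2,0,0,1])

```text
time_s: 11.0
ee_pos: [0.4517, -0.2445, 0.1174]
tool_rot: [0.0, -0.075, 0.997, -0.0]
wrist_force: [1.3, -0.1, -3.1]
finger_gap: 0.0166
gripper_force: 113.3
```

>>> drive_tool(deltas=[15.4,-31.2,0,0,1,15.4,-31.2,0,0,1,0,0,12,0,1,0,0,0,0,1,0,0,0,0,1])

```text
time_s: 11.42
ee_pos: [0.4312, -0.3089, 0.105]
tool_rot: [-0.0, -0.076, 0.997, 0.001]
wrist_force: [0.5, -0.8, -3.3]
finger_gap: 0.0166
gripper_force: 113.2
```

```bash
cat > chk.py <<'E'
from h import *
from scipy.spatial.transform import Rotation as R
s=readout.state(); q=s["tool_rot"]; M=R.from_quat(q[[1,2,3,0]]).as_matrix(); print(s["time_s"],s["ee_pos"],M[:2,0],s["wrist_force"],s["finger_gap"])
h=s["ee_pos"]-.084*M[:,0]
for n in("scene","side"):
    p,d,m=shot(n);X=cloud(d,m)
    q=X[(np.hypot(X[...,0]-h[0],X[...,1]-h[1])<.034)&(X[...,2]>s["ee_pos"][2]+.02)&(X[...,2]<.172)]
    if len(q)>20:
        t=q[q[:,2]>np.percentile(q[:,2],97)-.006]; print(n,len(t),h,cv2.minEnclosingCircle((t[:,:2]*1000).astype(np.float32)),np.median(t[:,2]))
    q=X[(np.hypot(X[...,0]-.6105,X[...,1]+.2955)<.022)&(X[...,2]>.058)&(X[...,2]<.078)]
    if len(q)>5: print(n,"pin",len(q),cv2.minEnclosingCircle((q[:,:2]*1000).astype(np.float32)),np.median(q[:,2]))
    cv2.imwrite(f"pics/{n}_{s['time_s']:.1f}.png",p[...,::-1])
print("to pin, tool mm:",(M.T@(np.array([.6105,-.2955,h[2]])-h)*1000).round(1))
E
python3 chk.py; ls pics
```

```text
11.4167 [ 0.43117467 -0.30886     0.10496159] [-0.98858068 -0.15068998] [ 0.5145262  -0.76372668 -3.34433448] 0.016567233517708457
scene 189 [ 0.51421545 -0.29620204  0.10488767] ((512.6678466796875, -291.6693115234375), 24.787466049194336) 0.15365473927802564
scene pin 87 ((610.0270385742188, -293.37646484375), 14.964790344238281) 0.06938616190067615
to pin, tool mm: [-95.3 -13.8  -0.1]
c1.png
scene0.png
scene4.png
scene_11.4.png
side0.png
side4.png
side_11.4.png
w2.png
w3.png
```

>>> drive_tool(deltas=[-18.6,-3.1,0,0,1,-18.6,-3.1,0,0,1,-18.6,-3.1,0,0,1,-18.6,-3.1,0,0,1,-18.6,-3.1,0,0,1,0,0,0,0,1,0,0,0,0,1])

```text
time_s: 12.1
ee_pos: [0.5268, -0.3093, 0.1054]
tool_rot: [0.0, -0.078, 0.997, -0.0]
wrist_force: [-0.1, -0.3, -1.9]
finger_gap: 0.0165
gripper_force: 113.4
```

```bash
python3 chk.py; python3 - <<'E'
import cv2,glob,numpy as np
a=[cv2.resize(cv2.imread(sorted(glob.glob(f"pics/{n}_12*"))[-1])[y:y+160,x:x+160],(400,400)) for n,y,x in(("scene",60,150),("side",200,330))]
cv2.imwrite("pics/v5.png",np.hstack(a))
E
```

```text
12.1 [ 0.52678882 -0.30932753  0.10543119] [-0.98795636 -0.15473278] [-0.13640854 -0.3144883  -1.91126044] 0.016519387315645815
scene 15 [ 0.60977715 -0.29632997  0.10543193] ((599.5938110351562, -273.66998291015625), 11.523316383361816) 0.15100567661471587
scene pin 67 ((609.8925170898438, -291.9313659667969), 13.781118392944336) 0.06901673892323013
to pin, tool mm: [-0.8  0.7 -0. ]
```

View pics/v5.png

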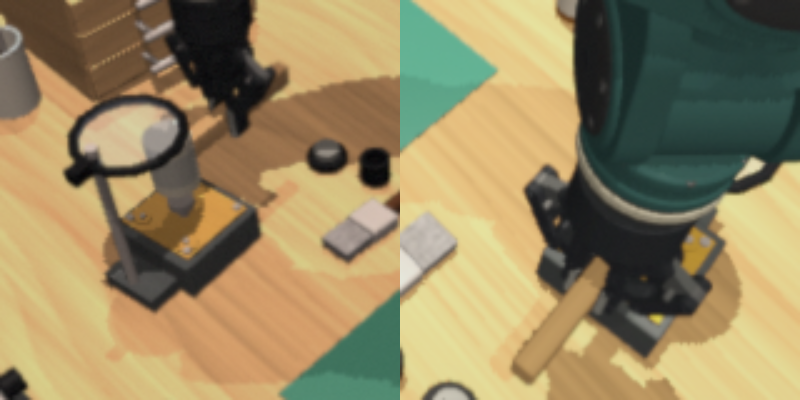

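In the left crop the head is over the pin at (180,200) and under the lens, and the hand is clear of the ring. Striking.

>>> drive_tool(deltas=[0,0,15,0,1,0,0,16,0,1,0,0,0,0,1])

```text
time_s: 12.45
ee_pos: [0.525, -0.3099, 0.0728]
tool_rot: [-0.001, -0.076, 0.997, 0.001]
wrist_force: [-0.1, -0.9, -3.1]
finger_gap: 0.0165
gripper_force: 113.5
```

>>> drive_tool(deltas=[0,0,-15,0,1,0,0,-15,0,1,0,0,0,0,1,0,0,0,0,1])

```text
time_s: 12.78
ee_pos: [0.526, -0.3106, 0.1052]
tool_rot: [0.001, -0.077, 0.997, -0.001]
wrist_force: [-0.2, 0.1, -3.4]
finger_gap: 0.0164
gripper_force: 113.6
```

```bash
python3 - <<'E'
from h import *
s=readout.state();print(s["ee_pos"])
p,d,m=shot("scene");X=cloud(d,m);O=np.load("scene0.npz")["W"]
for Y in(O,X):
  q=Y[(np.hypot(Y[...,0]-.6105,Y[...,1]+.2935)<.014)&(Y[...,2]>.052)&(Y[...,2]<.08)]; print("pin",len(q),np.percentile(q[:,2],[10,50,90]).round(4))
# handle pitch from scene/side: points on handle top behind the hand
for n in("scene","side"):
  p,d,m=shot(n);X=cloud(d,m);R=(X[...,:2]-s["ee_pos"][:2])@np.array([-.988,-.153]);L=(X[...,:2]-s["ee_pos"][:2])@np.array([.153,-.988])
  for a in (-.04,.03,.045,.06,.075):
    q=X[(abs(R-a)<.006)&(abs(L)<.008)&(X[...,2]>.09)&(X[...,2]<.15)]
    if len(q)>2: print(n,a,len(q),np.percentile(q[:,2],[50,90]).round(4))
  cv2.imwrite(f"pics/{n}6.png",p[...,::-1])
E
```

```text
[ 0.52599335 -0.31064522  0.10520993]
pin 78 [0.0641 0.0695 0.0719]
pin 73 [0.0557 0.0606 0.0622]
scene -0.04 15 [0.1352 0.1364]
scene 0.075 6 [0.1352 0.1366]
side 0.03 65 [0.1353 0.1364]
side 0.045 64 [0.1356 0.1372]
side 0.06 67 [0.1351 0.1363]
side 0.075 67 [0.1354 0.137 ]
```

>>> drive_tool(deltas=[0,0,16,0,1,0,0,18,0,1,0,0,0,0,1])

```text
time_s: 13.18
ee_pos: [0.5258, -0.3099, 0.068]
tool_rot: [-0.0, -0.077, 0.997, 0.001]
wrist_force: [4.1, 1.2, 1.2]
finger_gap: 0.0162
gripper_force: 114.8
```

>>> drive_tool(deltas=[0,0,0,0,1,0,0,-15,0,1,0,0,-18,0,1,0,0,0,0,1,0,0,0,0,1])

```text
time_s: 13.6
ee_pos: [0.5262, -0.3107, 0.1038]
tool_rot: [0.0, -0.077, 0.997, -0.0]
wrist_force: [-0.2, 0.2, -3.0]
finger_gap: 0.0164
gripper_force: 114.0
```

```bash
cat > pin.py <<'E'
from h import *
s=readout.state();print(s["time_s"],s["ee_pos"])
O=np.load("scene0.npz")["W"];p,d,m=shot("scene");X=cloud(d,m)
for Y in(O,X):
  q=Y[(np.hypot(Y[...,0]-.6105,Y[...,1]+.2935)<.014)&(Y[...,2]>.052)&(Y[...,2]<.08)]; print("pin",len(q),np.percentile(q[:,2],[10,50,90]).round(4))
for n in("scene","side"):
  p,d,m=shot(n);X=cloud(d,m);R=(X[...,:2]-s["ee_pos"][:2])@np.array([-.988,-.153]);L=(X[...,:2]-s["ee_pos"][:2])@np.array([.153,-.988])
  for a in (-.04,.03,.045,.06,.075):
    q=X[(abs(R-a)<.006)&(abs(L)<.008)&(X[...,2]>.09)&(X[...,2]<.16)]
    if len(q)>2: print(n,a,len(q),np.percentile(q[:,2],[50,90]).round(4))
E
python3 pin.py
```

```text
13.6 [ 0.52616476 -0.3106611   0.10376148]
pin 78 [0.0641 0.0695 0.0719]
pin 68 [0.0545 0.0586 0.0601]
scene -0.04 18 [0.1343 0.1358]
scene 0.075 5 [0.1321 0.1336]
side 0.03 66 [0.1333 0.1352]
side 0.045 69 [0.1329 0.1345]
side 0.06 69 [0.1327 0.1341]
side 0.075 74 [0.1321 0.1337]
```

>>> drive_tool(deltas=[0,0,16,0,1,0,0,16,0,1,0,0,3,0,1,0,0,2,0,1,0,0,0,0,1])

```text
time_s: 14.17
ee_pos: [0.5254, -0.3107, 0.067]
tool_rot: [-0.0, -0.077, 0.997, -0.0]
wrist_force: [-10.2, 1.6, 18.3]
finger_gap: 0.0164
gripper_force: 117.3
```

>>> drive_tool(deltas=[0,0,-17,0,1,0,0,-18,0,1,0,0,0,0,1,0,0,0,0,1])

```text
time_s: 14.5
ee_pos: [0.5261, -0.3106, 0.1012]
tool_rot: [0.0, -0.077, 0.997, -0.0]
wrist_force: [0.4, -0.7, -2.3]
finger_gap: 0.0166
gripper_force: 114.0
```

```bash
python3 pin.py
```

```text
14.5 [ 0.52612198 -0.3105627   0.10121263]
pin 78 [0.0641 0.0695 0.0719]
pin 75 [0.0546 0.0589 0.0606]
scene -0.04 16 [0.1322 0.1336]
scene 0.075 4 [0.1302 0.131 ]
side 0.03 68 [0.131 0.132]
side 0.045 66 [0.1307 0.1321]
side 0.06 70 [0.1301 0.1314]
side 0.075 77 [0.1297 0.1311]
```

The pin did not move under about 21 N, so it is solid and home. Withdrawing.

>>> drive_tool(deltas=[19,0,0,0,1,19,0,0,0,1,19,0,0,0,1,19,0,0,0,1,19,0,0,0,1,0,0,-10,0,1,-5,35,0,0,1,-5,35,0,0,1,-10,35,0,0,1,-10,35,0,0,1])

```text
time_s: 15.48
ee_pos: [0.4395, -0.1805, 0.1105]
tool_rot: [-0.001, -0.076, 0.997, 0.0]
wrist_force: [1.9, 0.1, -2.6]
finger_gap: 0.0167
gripper_force: 113.9
```

>>> drive_tool(deltas=[-10,35,0,0,1,-10,35,0,0,1,-10,35,0,0,1,-10,35,0,0,1,-14,35,0,0,1,0,0,35,0,1,0,0,35,0,1,0,0,0,0,1,0,0,0,0,1])

```text
time_s: 16.23
ee_pos: [0.4653, -0.0005, 0.0404]
tool_rot: [-0.002, -0.077, 0.997, 0.001]
wrist_force: [0.6, -0.3, -2.3]
finger_gap: 0.0171
gripper_force: 113.8
```

```bash
python3 - <<'E'
from h import *
s=readout.state(); t=s["ee_pos"];print(s["time_s"],t,s["tool_rot"],s["wrist_force"])
for n in("scene","side"):
    p,d,m=shot(n);X=cloud(d,m);h=t+[.083,.0125,0]
    q=X[(np.hypot(X[...,0]-h[0],X[...,1]-h[1])<.034)&(X[...,2]>t[2]+.02)&(X[...,2]<.13)]
    if len(q)>20:
        u=q[q[:,2]>np.percentile(q[:,2],97)-.006]; print(n,len(u),cv2.minEnclosingCircle((u[:,:2]*1000).astype(np.float32)),np.median(u[:,2]))
E
```

```text
16.2333 [ 0.46526977 -0.00051134  0.04037582] [-2.13720650e-03 -7.67855179e-02  9.97045183e-01  5.65343338e-04] [ 0.55759508 -0.27247136 -2.31537008]
scene 286 ((548.0859985351562, 13.020301818847656), 25.120681762695312) 0.09035404895718924
side 287 ((547.9887084960938, 9.967642784118652), 24.522045135498047) 0.09248372512842096
```

>>> drive_tool(deltas=[0,0,15,0,1,0,0,6,0,1,0,0,3,0,1,0,0,1,0,1,0,0,1,0,1,0,0,0,0,1])

```text
time_s: 16.83
ee_pos: [0.4671, -0.001, 0.0157]
tool_rot: [0.0, -0.077, 0.997, -0.0]
wrist_force: [0.3, 0.8, -2.4]
finger_gap: 0.0164
gripper_force: 113.8
```

>>> drive_tool(deltas=[0,0,2,0,1,0,0,1,0,1,0,0,0,0,1], grip_force=30)

```text
time_s: 17.08
ee_pos: [0.4668, -0.0008, 0.0122]
tool_rot: [-0.0, -0.077, 0.997, 0.0]
wrist_force: [-0.5, -0.6, -3.1]
finger_gap: 0.0165
gripper_force: 113.8
```

>>> drive_tool(deltas=[0,0,1,0,1,0,0,0.7,0,1,0,0,0,0,1])

```text
time_s: 17.33
ee_pos: [0.4666, -0.0009, 0.011]
tool_rot: [-0.0, -0.077, 0.997, -0.0]
wrist_force: [-7.3, -1.2, 14.2]
finger_gap: 0.0162
gripper_force: 116.6
```

Contact with the mat. Releasing and retreating.

>>> drive_tool(deltas=[0,0,0,0,0.6,0,0,0,0,0.2,0,0,0,0,-0.3,0,0,0,0,-1,0,0,0,0,-1,0,0,0,0,-1,0,0,-20,0,-1,0,0,-35,0,-1,0,0,-35,0,-1,0,0,-35,0,-1])

```text
time_s: 18.17
ee_pos: [0.4664, -0.0007, 0.1371]
tool_rot: [-0.0, -0.077, 0.997, 0.0]
wrist_force: [0.6, -0.4, -0.4]
finger_gap: 0.0852
gripper_force: 0.0
```

```bash
python3 - <<'E'
from h import *
s=readout.state(); print(s["time_s"],s["ee_pos"],s["finger_gap"],s["wrist_force"])
S=[]
for n in("scene","side"):
    p,d,m=shot(n);X=cloud(d,m);S.append(p[50:350,150:550,::-1])
    q=X[(np.hypot(X[...,0]-.55,X[...,1]-.012)<.045)&(X[...,2]>.055)&(X[...,2]<.07)]
    if len(q)>10: print(n,cv2.minEnclosingCircle((q[:,:2]*1000).astype(np.float32)),np.median(q[:,2]))
    O=np.load("scene0.npz" if n=="scene" else "side0.npz")["W"]; c=np.hypot(O[...,0]-.6105,O[...,1]+.2955)<.010
    f=lambda Y:np.nanmedian(Y[(np.hypot(Y[...,0]-.6105,Y[...,1]+(.2935 if n=="scene" else .2976))<.011)&(Y[...,2]>.053)&(Y[...,2]<.08)][:,2])
    print("pin",f(O),f(X))
cv2.imwrite("pics/end.png",np.hstack(S))
E
```

```text
18.1667 [ 0.46640305 -0.0007226   0.13706485] 0.08516262425575549 [ 0.61986129 -0.39196408 -0.44216537]
scene ((551.2384033203125, 14.408451080322266), 24.91547203063965) 0.06173605264962895
pin 0.06981535790781834 0.05917025462752645
side ((549.19970703125, 10.5126953125), 24.50670623779297) 0.06208639861013243
pin 0.07121166770770149 0.06014631854662833
```

View pics/end.png

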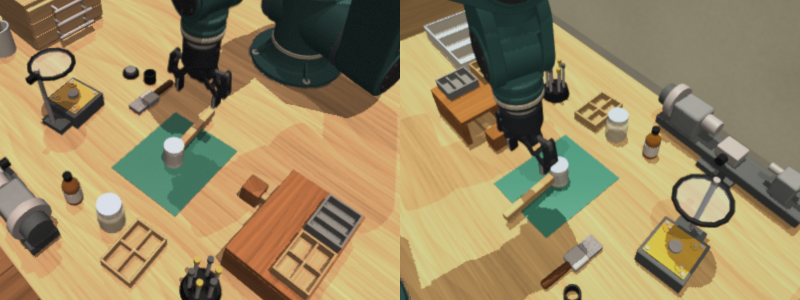

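The mallet stands mid-mat at left (175,150), the pin top is at about 60 mm, and the bystanders are where they started. Handing in.

```bash
python3 -c "
from plant import robot
print(robot.sign_off())"
```

```text
the job is handed in; nothing more can be done
None
```

I handed the job in at about 18 s: I pressed the lamp switch, knocked the pin home (its top now about 60 mm above the bench), and left the round mallet standing free on the mat; the bystanders look unmoved, but sign-off returned no verdict.

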